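# Release the lid press and draw out the pot

## Robot

A 7-joint arm with a two-finger parallel gripper is mounted at the origin on a cart in front of the work surface, level with it; the furniture and walls round the work are solid. World frame = base frame: x ahead of the robot, y to its left, z up, the work surface at z = 0. Lengths are in m, angles in rad, forces in N, time in s.
With the tool pointing down it reaches from about 0.425 to 1.025 m from the base axis. Payload 9.4 kg.
Tool frame: the origin (TCP) lies on the centre line of the jaws, within the pads' length; the fingertips stand 25 mm ahead of it and the grasp point (between the pads) lies 6 mm ahead of it; z points along the fingers, x is the direction in which the jaws open and shut, and the axes are right-handed (so a half turn about z gives the same grasp; the last joint's range is limited). The gripper opens to 93 mm and grips with 3 to 60 N. Pads are 15 mm wide; open, the fingers measure 128 mm over their backs; the gripper's body (75 mm by 188 mm) begins 65 mm behind the grasp point.
Start: joints at [1.147, 0.599, -0.003, 1.599, 0.002, 0.943, -0.08], TCP at [0.246, -0.682, 0.244] pointing down, gripper open.
Joint ranges: [-2.57, 2.57], [-0.35, 1.97], [-1.29, 1.29], [0.11, 2.56], [-1.05, 4.19], [0.11, 1.86], [-2.63, 2.63]. Speed limits (rad/s): [2.22, 2.22, 3.01, 3.01, 3.14, 3.14, 3.14].

## Interface

Orientations are given as a unit quaternion [w, x, y, z].
In Python, from workcell import status, optics, ctrl gives the robot as it stands.
- The arm moves only by the shell command python3 -m creep 'ROWS' [FORCE]. ROWS is JSON, a list of rows, each an object of numbers: "x", "y", "z": the shift along the world's x, y, z in mm; "ax", "ay", "az": the turn, a rotation vector about the world's x, y, z in rad; "claw": the opening, from 0 (shut) to 1 (fully open). A call has 1 to 20 rows; each row is the pose to reach, as a shift and turn from the pose commanded when the call began; what a row does not reach only later rows make up. A row lasts 1/12 s, in which the tool goes at most 41.7 mm and 7.16 degrees, less where a joint would pass 70% of its speed; a pose out of reach is approached as far as the arm can. A call with a gripper value outside its range is refused whole. The fingers move at their own pace and stop on an object; FORCE is the grip in N (left out, the last holds). Time passes only in rows, so rows that repeat a pose let the fingers close. It gives the time, the measured TCP pose, the force and the opening at its end, in the units of the state.
- status.get_obs(): the state, without advancing time (a new reading comes with each control period).
- optics.get_image(name): name is "side" or "top" or "wrist"; returns a dict with "image" (400x640x3 uint8, blue, green, red), "fx", "fy", "cx", "cy" (pixels), "R" (3x3) and "t" (3): a world point X has camera coordinates R X + t. Camera axes: x right, y down, z forward; pixel columns grow to the right and rows downward; lengths in m; the calibration is good to about 2 mm. A picture is of the moment at which its call begins. There is no depth.
- ctrl.job_done(): hands the job in, once; it reports no verdict.
Trained networks look in a picture, given as the dict that the camera call returned (one of the last four; its "shot" number tells which), for a name from the list of things; names that differ only in an ending like _2 or _b are one class to them, and where a whole thing is asked for, a point or a joint stands for the part that bears it (a point fixed in the world has none). Each returns a list of dicts, best first, with "conf" (0 to 1); they miss things now and then, are a little off and sometimes report something else, mostly with a low value. They report only what shows in the picture. A call takes as long as a camera call.
- optics.search_frame(picture, query): "rect" ([centre column, centre row, width, height] in pixels, round what is visible of it).
- optics.silhouettes(picture, query): "mask" (400x640 bool, what is visible of it) and "rect" ([centre column, centre row, width, height] in pixels, round what is visible of it).
- optics.spot_point(picture, query): "uv" ([column, row] in pixels: a listed point, or the origin of a listed thing).
The state is a dict: "time": time; "qpos": joint angles; "dq": joint speeds; "joint_torque": joint torques, N m; "tcp_pos": TCP position; "tcp_rot": TCP orientation; "ft_force": force on the tool from outside, world axes, zero at the start; "wrist_torque": the same for the moment, N m; "grip_width": finger opening in m.
Only numpy, scipy, OpenCV 4.12 (cv2) and the standard library are available. Lean on these libraries where they do the work, as an engineer would, in place of code of your own. Each camera call takes 0.05 s, during which the arm holds its last target.

## Task

A lid has just been pressed on to the specimen pot in the hand press, and the ratchet still holds the ram's bell down over it. Tip the pawl back out of the ratchet so that it stays clear, turn the four-armed handwheel backward until the ram is fully up, and only then pull the loading slide all the way out to the right with the pot standing upright in its seat. Leave the other things on the cart where they are.

Things in the scene. Friction and masses are not known exactly. Their poses are not given: they have to be found in the camera images.
- lid_press: Light grey enamelled hand press with a C-frame, fixed to the cart. Press frame: origin on the cart top under the bell's axis, x towards the column (away from the robot at yaw 0), y left, z up; mm below are in it. Foot x -55 to 110, y -145 to 60, 16 high; column behind x 48, top 218; head 60 wide, z 124 to 196, front x -25. Handwheel on its left, ratchet and pawl on its right; slide runs out right.
- pawl (a joint): Angle (rad) of the steel pawl on the right of the head. 0: nose between the ratchet teeth, stops the wheel turning backward. Grows as its upright thumb lever is pushed along press +x: clear of the teeth from 0.25; past 0.6 it tips over by its own weight, comes to rest on a pin at 1.25 and stays. Moves with under 1 N.
- pawl_pad (a point): Middle of the black thumb pad (16 mm across, 26 wide along y) on top of the pawl's thumb lever (9 thick along x). Starts at (58, -42, 258) mm in the press frame and moves on a 56 mm circle about the pawl pin at (60, -42, 202). Free all round and above; the ram's top (z 236, raised 261) stands 42 to its left and 60 nearer the robot.
- handwheel (a joint): Angle (rad) of the handwheel; shaft along press y at x 18, z 160 mm. 0 at the start (ram down). Positive is backward: the top goes along press +x, the front rises, and the ram goes up; stop at 1.39, ram fully up. It stays where it is left; turning takes 3 to 6 N at a ball.
- wheel_ball (a point): Centre of the black ball (28 mm) on one of the wheel's four straight arms (11 thick, 90 degrees apart, ball 95 from the shaft axis). This arm starts nearest the top, leaning 28 degrees towards press -x, ball at (-27, 70, 244) mm; pushed along press +x over the top it ends leaning back 51 degrees, at (92, 70, 219). Arms turn in the plane y 70, 34 clear of the head.
- wheel_hub (a point): Point on the handwheel's shaft axis in the plane of its arms, at (18, 70, 160) mm in the press frame; fixed to the frame.
- ram (a joint): Height (m) of the ram and its bell above the start: 0 pressed down over the pot's lid, 0.025 fully up (its stop). Geared to the handwheel, 18 mm per rad.
- bell_rim (a point): Middle of the open lower rim of the ram's aluminium bell (78 mm outside, 70 inside, 12 deep); it surrounds the pot's lid until the ram is raised by more than 12 mm.
- slide (a joint): Travel (m) of the loading slide: 0 with the pot under the bell, grows as it is pulled out to the right (press -y), 0.100 at its outer stop. Friction about 2 N; it stays where it is left.
- slide_knob (a point): Middle of the slide's upright black pull knob (26 mm across, gripping part 38 to 70 mm above the cart, this point 52 above it), at (0, -130, 52) mm in the press frame with the slide in. Grasp from above or hook it; free for 35 mm all round but for the slide's flat bar (30 wide, top at z 24) beneath it and towards the press.
- slide_seat (a point): Middle of the floor of the round seat (4 mm deep, 59 mm across) in the slide, 22 mm above the cart, in which the pot stands. It moves with the slide.
- pot: The pot under the bell: specimen pot with an orange-yellow lid, 62 mm high, lid 62 and base 55 mm across, about 30 to 60 g, standing loose in the slide's seat. Origin at the middle of its underside, z up its height.
- spare_pot: Bystander, to be left alone: specimen pot with a white lid, 62 mm across and high, that stands waiting on the cart in front of the press. Origin at the middle of its underside.
- tape: Bystander, to be left alone: roll of white cloth tape lying flat, 62 mm across, 19 mm high, front left of the cart. Origin at the middle of its underside.
- large_bottle: Bystander, to be left alone: tall amber medicine bottle, 58 mm across, 195 mm high, back left row. Origin at the middle of its underside.
- small_bottle: Bystander, to be left alone: small dark bottle, 36 mm across, 85 mm high, back left row. Origin at the middle of its underside.
- tall_carton: Bystander, to be left alone: upright carton, 43 x 35 x 138 mm, back left row. Origin at the middle of its underside.
- flat_carton: Bystander, to be left alone: flat carton, 77 x 72 x 21 mm, back right. Origin at the middle of its underside.
- canister: Bystander, to be left alone: test strip canister, 40 mm across, 85 mm high, back right. Origin at the middle of its underside.

How it is judged:
On the way, in this order (a step that is already met when the one before it is completed fails the run):
1. the pawl is tipped back clear of the ratchet and stays there while the ram is still down (value of joint pawl above 1 rad and value of joint ram below 0.006 m), for 0.2 s.
2. the ram is turned fully up, with the slide still in (value of joint ram above 0.022 m and value of joint slide below 0.015 m), for 0.2 s.
At the end, for the whole second after the job is handed in: The pawl leans back clear of the ratchet (over 1.0 rad), the ram is fully up (within 3 mm of its stop), the loading slide is fully out (within 12 mm of its stop) and the pot stands at rest in the slide's seat, within 8 mm of its middle and 0.12 rad of upright (value of joint pawl above 1 rad and value of joint ram above 0.022 m and value of joint slide above 0.088 m and horizontal distance between pot and slide_seat below 0.008 m and angle between pot's own z axis and vertical below 0.12 rad and linear speed of pot below 0.02 m/s); the robot touches nothing.
It fails at once if the pot is tipped by more than 0.35 rad (angle between pot's own z axis and vertical above 0.35 rad).
It fails at once if a bystander is shoved by more than 30 mm or tipped over (distance of any of spare_pot, tape, large_bottle, small_bottle, tall_carton, flat_carton, canister from where it was at the start of the episode above 0.03 m or angle between any of spare_pot, tape, large_bottle, small_bottle, tall_carton, flat_carton, canister's own z axis and vertical above 0.5 rad).
It also fails if it takes over 58 s, if anything falls off the work surface, if the arm or the gripper's body presses on something with over 40 N, if the wrist force passes 120 N, or if a joint passes its speed limit or range.

## Working session

There is one attempt and no reset: what is moved stays moved. The work goes in short steps, Python scripts to look and compute and a shell command to move; the robot and the scene stay as the last step left them, time stands still between calls to the robot, and variables do not carry over. Pictures are saved under pics/ and viewed, and the job is handed in when it is done.

```bash
ls; mkdir -p pics
cat > h.py <<'E'
import numpy as np, cv2
from workcell import status, optics, ctrl
def K(p): return np.array([[p['fx'],0,p['cx']],[0,p['fy'],p['cy']],[0,0,1]])
def ray(p,uv):
    R=np.array(p['R']);t=np.array(p['t']);c=-R.T@t
    d=R.T@np.array([(uv[0]-p['cx'])/p['fx'],(uv[1]-p['cy'])/p['fy'],1]);return c,d/np.linalg.norm(d)
def proj(p,X):
    x=np.array(p['R'])@np.array(X)+np.array(p['t']);return np.array([p['fx']*x[0]/x[2]+p['cx'],p['fy']*x[1]/x[2]+p['cy']])
def onz(p,uv,z):
    c,d=ray(p,uv);return c+d*(z-c[2])/d[2]
def tri(l):
    A=np.zeros((3,3));b=np.zeros(3)
    for p,uv in l:
        c,d=ray(p,uv);M=np.eye(3)-np.outer(d,d);A+=M;b+=M@c
    X=np.linalg.solve(A,b);return X,[np.round(proj(p,X)-uv,1).tolist() for p,uv in l]
def save(p,n): cv2.imwrite('pics/'+n+'.png',p['image'])
E
python3 - <<'E'
from h import *
np.set_printoptions(precision=4,suppress=True)
print(status.get_obs())
P={n:optics.get_image(n) for n in ('side','top','wrist')}
for n,p in P.items(): save(p,n+'0')
for q in ['pawl_pad','wheel_ball','wheel_hub','slide_knob','bell_rim','spare_pot','slide_seat','lid_press','tape','large_bottle','small_bottle','tall_carton','flat_carton','canister','pot']:
    l=[]
    for n,p in P.items():
        r=optics.spot_point(p,q)
        print(q,n,[(np.round(x['uv'],1).tolist(),round(x['conf'],2)) for x in r[:2]])
        if r and r[0]['conf']>.4: l.append((p,r[0]['uv']))
    if len(l)>1: print('   tri',tri(l))
for n,p in P.items(): print(n,-np.array(p['R']).T@p['t'])
E
```

```text
pics
{'time': 0.0, 'qpos': array([ 1.1474,  0.6001, -0.0025,  1.6001,  0.0018,  0.9429, -0.0798]), 'dq': array([ 0.0009,  0.0008,  0.0004, -0.0009, -0.0003,  0.0017, -0.0018]), 'joint_torque': array([  0.0006, -76.5073,   1.4972, -25.2343,  -0.0525,   0.017 ,
         0.0001]), 'tcp_pos': array([ 0.2462, -0.6814,  0.2427]), 'tcp_rot': array([-0.0004,  0.8185, -0.5745, -0.0007]), 'ft_force': array([ 0.6662,  0.2885, -0.2086]), 'wrist_torque': array([-0.0228,  0.0474, -0.0003]), 'grip_width': 0.09298837360506831}
pawl_pad side [([311.0, 164.4], 0.43)]
pawl_pad top [([339.5, 162.9], 0.67)]
pawl_pad wrist []
   tri (array([0.6023, 0.0217, 0.2598]), [[0.8, 0.5], [-0.1, -1.0]])
wheel_ball side [([331.1, 188.6], 0.96)]
wheel_ball top [([290.7, 196.1], 0.9)]
wheel_ball wrist []
   tri (array([0.4833, 0.1081, 0.2417]), [[0.6, 0.3], [-0.0, -0.6]])
wheel_hub side [([313.1, 218.7], 0.75)]
wheel_hub top [([294.7, 192.6], 0.75)]
wheel_hub wrist []
   tri (array([0.5306, 0.1176, 0.1573]), [[-0.3, -0.2], [0.0, 0.3]])
slide_knob side [([341.2, 229.1], 0.83)]
slide_knob top [([362.0, 220.8], 0.76)]
sl
[... 1388 characters left out ...]
71)]
tall_carton top [([303.6, 154.2], 0.82)]
tall_carton wrist []
   tri (array([ 0.7419,  0.1708, -0.0127]), [[0.2, 0.1], [-0.0, -0.2]])
flat_carton side [([286.1, 230.3], 0.68), ([331.7, 254.6], 0.56)]
flat_carton top [([369.5, 174.1], 0.96)]
flat_carton wrist []
   tri (array([ 0.7401, -0.0417,  0.0029]), [[1.9, 1.0], [-0.2, -2.2]])
canister side []
canister top [([394.5, 178.8], 0.64), ([320.8, 214.6], 0.26)]
canister wrist []
pot side [([329.8, 257.8], 0.68), ([330.0, 188.2], 0.57)]
pot top [([367.5, 222.4], 0.5)]
pot wrist []
   tri (array([ 0.6081, -0.0823, -0.0675]), [[-0.4, -0.2], [0.0, 0.4]])
side [0.002  0.8634 0.5578]
top [-0.0181 -0.1236  1.3925]
wrist [ 0.3133 -0.6581  0.3836]
```

```bash
python3 - <<'E'
import cv2,numpy as np
a=cv2.imread('pics/side0.png')[120:360,160:440];b=cv2.imread('pics/top0.png')[110:310,200:440]
a=cv2.resize(a,None,fx=1.42,fy=1.42,interpolation=2);b=cv2.resize(b,None,fx=1.66,fy=1.66,interpolation=2)
h=max(a.shape[0],b.shape[0]);c=np.zeros((h,a.shape[1]+b.shape[1],3),np.uint8);c[:a.shape[0],:a.shape[1]]=a;c[:b.shape[0],a.shape[1]:]=b
c=c[:,:800];cv2.imwrite('pics/c0.png',c);print(c.shape)
E
python3 - <<'E'
import sys;sys.path.insert(0,'.')
from h import *
from scipy.optimize import least_squares
# pixel fit of press pose (x,y,yaw) on cart plane
P={n:optics.get_image(n) for n in ('side','top')}
L={'pawl_pad':(58,-42,258),'wheel_ball':(-27,70,244),'wheel_hub':(18,70,160),'slide_knob':(0,-130,52),'slide_seat':(0,0,22),'bell_rim':None}
ob=[]
for q,v in L.items():
    if v is None: continue
    for n,p in P.items():
        r=optics.spot_point(p,q)
        if r and r[0]['conf']>.35: ob.append((q,n,np.array(v)/1000,np.array(r[0]['uv'])))
def W(s,v):
    c,n=np.cos(s[2]),np.sin(s[2]);return np.array([s[0]+c*v[0]-n*v[1],s[1]+n*v[0]+c*v[1],v[2]+s[3]])
def f(s): return np.concatenate([proj(P[n],W(s,v))-uv for q,n,v,uv in ob]+[[s[3]*1000]])
r=least_squares(f,[.535,.045,.2,0],loss='soft_l1')
print(r.x,np.degrees(r.x[2]))
for o,e in zip(ob,f(r.x)[:-1].reshape(-1,2)): print(o[0],o[1],e.round(1))
for q,v in L.items():
    if v: print(q,W(r.x,np.array(v)/1000).round(4))
E
```

```text
(341, 796, 3)
[ 5.25731562e-01  4.97871871e-02  2.58998658e-01 -3.98013375e-05] 14.839530005890472
pawl_pad side [-14.2 -22. ]
pawl_pad top [-2.3  2.9]
wheel_ball side [-1.5 -1.1]
wheel_ball top [1.4 0.2]
wheel_hub side [-0.4  2. ]
wheel_hub top [0.6 0.6]
slide_knob side [ 1.2 -1.2]
slide_knob top [ 1.1 -0.3]
slide_seat side [1.2 3.3]
slide_seat top [-1.8 -0.5]
pawl_pad [0.5926 0.024  0.258 ]
wheel_ball [0.4817 0.1105 0.244 ]
wheel_hub [0.5252 0.1221 0.16  ]
slide_knob [ 0.559  -0.0759  0.052 ]
slide_seat [0.5257 0.0498 0.022 ]
```

View pics/c0.png

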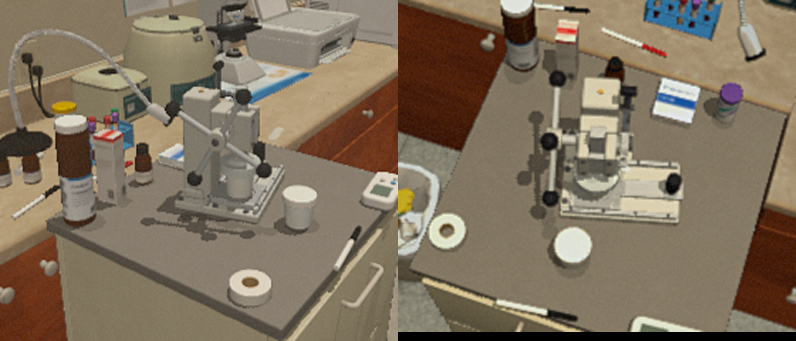

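View pics/side0.png

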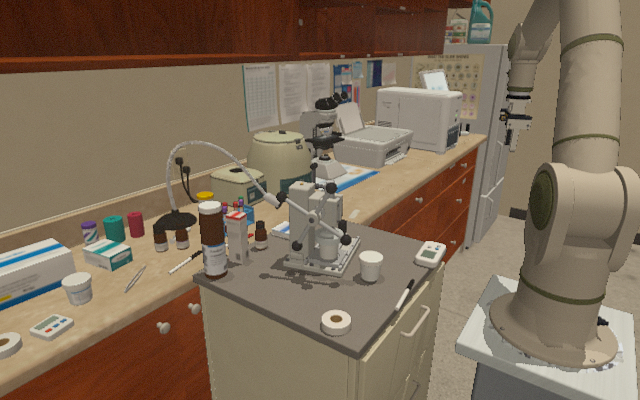

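View pics/top0.png

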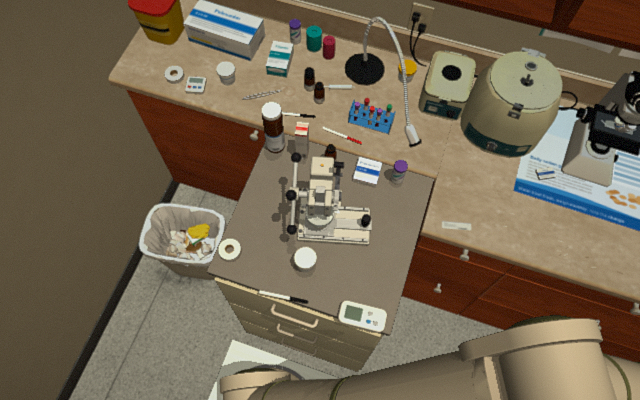

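```bash
cat > fit.py <<'E'
from h import *
from scipy.optimize import least_squares
L={'pawl_pad':(58,-42,258),'wheel_ball':(-27,70,244),'wheel_hub':(18,70,160),'slide_knob':(0,-130,52),'slide_seat':(0,0,22),'lid_press':(0,0,0)}
def W(s,v):
    v=np.array(v)/1000;c,n=np.cos(s[2]),np.sin(s[2]);return np.array([s[0]+c*v[0]-n*v[1],s[1]+n*v[0]+c*v[1],v[2]])
def fit(names,rep,L=L,s0=(.53,.045,.22),show=True,known=()):
    ob=[]
    for k in range(rep):
      for n in names:
        p=optics.get_image(n)
        for q,v in L.items():
            for r in optics.spot_point(p,q)[:3]:
                e=proj(p,W(s0,v))-r['uv']
                lim=12 if n!='wrist' else 60
                if r['conf']>.3 and np.hypot(*e)<lim: ob.append((q,n,v,np.array(r['uv']),p));break
    f=lambda s:np.concatenate([(proj(p,W(s,v))-uv)/(1 if n!='wrist' else 3) for q,n,v,uv,p in ob])
    r=least_squares(f,s0,loss='soft_l1')
    for o,e in zip(ob,f(r.x).reshape(-1,2)):
        if show: print(o[0],o[1],o[3].round(1),e.round(1))
    print(r.x,'yaw',np.degrees(r.x[2]),'cost',r.cost,len(ob))
    return r.x
E
python3 - <<'E'
from fit import *
s=fit(['top','side'],2)
for q,v in L.items(): print(q,W(s,v).round(4))
E
```

```text
pawl_pad top [339.2 163.5] [-1.6  1.9]
wheel_hub top [291.1 193.9] [ 1.6 -0.1]
slide_knob top [364.1 221. ] [0.6 0.2]
slide_seat top [317.5 223.2] [ 0.7 -1.1]
lid_press top [320.4 223.8] [-2.3  1.2]
pawl_pad side [310.  166.8] [ 4.5 -0.5]
wheel_ball side [332.2 189.1] [-0.3 -0.8]
wheel_hub side [318.  219.7] [-4.2 -1.2]
slide_knob side [343.3 228.4] [-0.3 -0.9]
slide_seat side [327.6 258.3] [ 1.3 -1.8]
lid_press side [329.7 263.9] [-0.9 -0.2]
wheel_ball top [291.3 195.5] [-1.5 -0.1]
wheel_hub top [292.3 192.5] [0.4 1.3]
slide_knob top [363.5 225.2] [ 1.2 -4. ]
slide_seat top [319.4 221.7] [-1.2  0.4]
lid_press top [318.7 222.3] [-0.6  2.7]
pawl_pad side [309.3 164.4] [5.2 1.9]
wheel_ball side [332.8 190.1] [-0.9 -1.8]
wheel_hub side [312.5 221.3] [ 1.3 -2.8]
slide_knob side [344.  227.8] [-1.  -0.3]
slide_seat side [329.9 255. ] [-1.   1.5]
lid_press side [330.4 261. ] [-1.6  2.7]
[0.52566367 0.04891421 0.25889138] yaw 14.833383448315729 cost 37.957966488938716 22
pawl_pad [0.5925 0.0232 0.258 ]
wheel_ball [0.4816 0.1097 0.244 ]
wheel_hub [0.5251 0.1212 0.16  ]
slide_knob [ 0.5589 -0.0768  0.052 ]
slide_seat [0.5257 0.0489 0.022 ]
lid_press [0.5257 0.0489 0.    ]
```

```bash
python3 -m creep '[{"x":0,"y":30,"z":30},{"x":10,"y":60,"z":60},{"x":20,"y":95,"z":80},{"x":35,"y":130,"z":95},{"x":50,"y":165,"z":110},{"x":65,"y":200,"z":120},{"x":80,"y":238,"z":130},{"x":95,"y":275,"z":140},{"x":110,"y":312,"z":145},{"x":125,"y":350,"z":150,"az":-0.03},{"x":140,"y":388,"z":155,"az":-0.05},{"x":155,"y":425,"z":160,"az":-0.08},{"x":170,"y":462,"z":165,"az":-0.088},{"x":185,"y":500,"z":165,"az":-0.088},{"x":195,"y":540,"z":165,"az":-0.088},{"x":205,"y":580,"z":165,"az":-0.088,"claw":0},{"x":214,"y":620,"z":165,"az":-0.088,"claw":0},{"x":214,"y":655,"z":165,"az":-0.088,"claw":0},{"x":214,"y":690,"z":165,"az":-0.088,"claw":0},{"x":214,"y":690,"z":165,"az":-0.088,"claw":0}]' 10
python3 - <<'E'
from fit import *
p=optics.get_image('wrist');save(p,'w1');p=optics.get_image('top');save(p,'t1')
s=fit(['wrist','top','side'],1,s0=(.5257,.0489,.2589))
for q,v in L.items(): print(q,W(s,v).round(4))
print(status.get_obs()['tcp_pos'],status.get_obs()['qpos'])
E
```

```text
pawl_pad top [338.7 164.9] [-1.8 -0. ]
wheel_ball top [288.8 194.3] [0.7 1.2]
wheel_hub top [288.9 194.4] [ 3.3 -0.5]
slide_knob top [365.  221.4] [-0.7 -1. ]
slide_seat top [317. 222.] [ 0.9 -0.1]
lid_press top [322.3 224.2] [-4.5  0.6]
pawl_pad side [310.5 166.7] [ 3.3 -0.3]
wheel_hub side [313.8 219.6] [-0.1 -0.9]
slide_knob side [341.3 227.5] [ 0.8 -0. ]
slide_seat side [329.3 254.5] [-0.7  2.2]
lid_press side [329.5 264.3] [-1.1 -0.5]
[0.52604779 0.05011189 0.27199501] yaw 15.584166161368563 cost 14.499079823440583 11
pawl_pad [0.5932 0.0252 0.258 ]
wheel_ball [0.4812 0.1103 0.244 ]
wheel_hub [0.5246 0.1224 0.16  ]
slide_knob [ 0.561  -0.0751  0.052 ]
slide_seat [0.526  0.0501 0.022 ]
lid_press [0.526  0.0501 0.    ]
[ 0.24640973 -0.68184249  0.24362345] [ 1.14731537  0.59929272 -0.00250777  1.5993984   0.00178569  0.94289619
 -0.07982563]invalid input at $[0]: expected keys x, y, z, ax, ay, az, claw
```

View pics/w1.png

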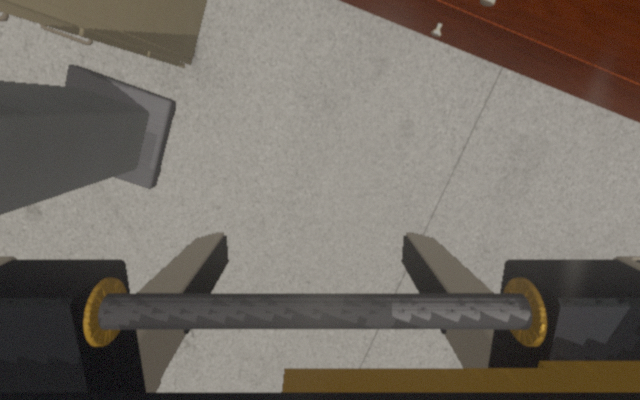

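The wrist picture shows the open fingers over the floor and no press; the move was refused because every row needs all seven keys. I'll write the rows out in full.

```bash
python3 -m creep '[{"x":0,"y":30,"z":30,"ax":0,"ay":0,"az":0,"claw":1},{"x":10,"y":60,"z":60,"ax":0,"ay":0,"az":0,"claw":1},{"x":20,"y":95,"z":80,"ax":0,"ay":0,"az":0,"claw":1},{"x":35,"y":130,"z":95,"ax":0,"ay":0,"az":0,"claw":1},{"x":50,"y":165,"z":110,"ax":0,"ay":0,"az":0,"claw":1},{"x":65,"y":200,"z":120,"ax":0,"ay":0,"az":0,"claw":1},{"x":80,"y":238,"z":130,"ax":0,"ay":0,"az":0,"claw":1},{"x":95,"y":275,"z":140,"ax":0,"ay":0,"az":0,"claw":1},{"x":110,"y":312,"z":145,"ax":0,"ay":0,"az":0,"claw":1},{"x":125,"y":350,"z":150,"ax":0,"ay":0,"az":-0.03,"claw":1},{"x":140,"y":388,"z":155,"ax":0,"ay":0,"az":-0.05,"claw":0},{"x":155,"y":425,"z":160,"ax":0,"ay":0,"az":-0.08,"claw":0},{"x":170,"y":462,"z":165,"ax":0,"ay":0,"az":-0.088,"claw":0},{"x":185,"y":500,"z":165,"ax":0,"ay":0,"az":-0.088,"claw":0},{"x":195,"y":540,"z":165,"ax":0,"ay":0,"az":-0.088,"claw":0},{"x":205,"y":580,"z":165,"ax":0,"ay":0,"az":-0.088,"claw":0},{"x":214,"y":620,"z":165,"ax":0,"ay":0,"az":-0.088,"claw":0},{"x":214,"y":655,"z":165,"ax":0,"ay":0,"az":-0.088,"claw":0},{"x":214,"y":690,"z":165,"ax":0,"ay":0,"az":-0.088,"claw":0},{"x":214,"y":690,"z":165,"ax":0,"ay":0,"az":-0.088,"claw":0}]' 10
python3 - <<'E'
from fit import *
p=optics.get_image('wrist');save(p,'w2')
s=fit(['wrist','top','side'],1,s0=(.5257,.0489,.2589))
for q,v in L.items(): print(q,W(s,v).round(4))
print(status.get_obs()['tcp_pos'],status.get_obs()['tcp_rot'],status.get_obs()['qpos'])
E
```

```text
time: 7.22
tcp_pos: [0.4602, 0.0149, 0.4092]
tcp_rot: [-0.001, 0.795, -0.607, -0.0]
ft_force: [0.2, 0.5, 0.1]
grip_width: 0.0312
pawl_pad wrist [346.3  23.6] [0.2 1.2]
wheel_ball wrist [218.3 132.6] [-0.6  0.1]
wheel_hub wrist [236.5  85. ] [-0.3  0.3]
slide_knob wrist [393.1 106.7] [ 0.2 -0.1]
lid_press wrist [304.6 105. ] [-0.3  0.1]
slide_knob top [366.1 223.7] [-0.7 -2.9]
pawl_pad side [309.3 165.4] [4.7 0.5]
wheel_ball side [330.1 189.7] [ 0.6 -1.8]
wheel_hub side [313.6 217.6] [-0.8  0.4]
slide_knob side [342.3 230. ] [ 0.4 -2.9]
slide_seat side [328.8 257.8] [-0.6 -1.8]
lid_press side [329.2 264.6] [-1.1 -1.5]
[0.52883192 0.04768933 0.24754906] yaw 14.183516144476782 cost 13.362669466062702 12
pawl_pad [0.5954 0.0212 0.258 ]
wheel_ball [0.4855 0.1089 0.244 ]
wheel_hub [0.5291 0.12   0.16  ]
slide_knob [ 0.5607 -0.0783  0.052 ]
slide_seat [0.5288 0.0477 0.022 ]
lid_press [0.5288 0.0477 0.    ]
[0.46042301 0.00818199 0.40861645] [ 2.40492441e-05  7.92466250e-01 -6.09915766e-01 -1.09392026e-05] [ 0.20262234  0.12050333 -0.38515893  1.93314062  0.05078813  1.09727501
 -1.51509629]
```

View pics/w2.png

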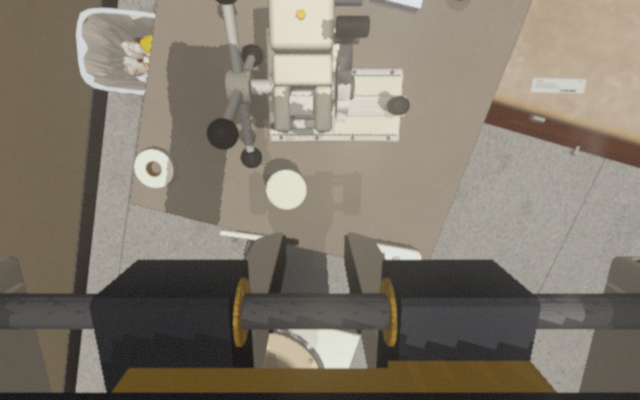

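The wrist view shows the pad near (350,25), wheel ball (222,133), knob (398,105), spare pot (286,190), consistent with the fit (press at 0.529, 0.048, yaw 14.2°). Next: go behind the pawl pad and push it.

```bash
python3 -m creep '[{"x":36,"y":2,"z":-20,"ax":0,"ay":0,"az":-0.01,"claw":0},{"x":72,"y":4,"z":-40,"ax":0,"ay":0,"az":-0.01,"claw":0},{"x":104,"y":6,"z":-60,"ax":0,"ay":0,"az":-0.01,"claw":0},{"x":108,"y":6,"z":-90,"ax":0,"ay":0,"az":-0.01,"claw":0},{"x":108,"y":6,"z":-115,"ax":0,"ay":0,"az":-0.01,"claw":0},{"x":108,"y":6,"z":-133,"ax":0,"ay":0,"az":-0.01,"claw":0},{"x":108,"y":6,"z":-133,"ax":0,"ay":0,"az":-0.01,"claw":0}]' 10
python3 - <<'E'
from fit import *
for n in ('wrist','side'): save(optics.get_image(n),n+'3')
import cv2
a=cv2.imread('pics/side3.png')[130:280,240:400];cv2.imwrite('pics/s3.png',cv2.resize(a,None,fx=4,fy=4,interpolation=2))
E
```

```text
time: 8.9
tcp_pos: [0.5668, 0.0139, 0.2718]
tcp_rot: [0.002, 0.789, -0.614, -0.002]
ft_force: [0.1, -0.4, -0.0]
grip_width: 0.0005
```

View pics/wrist3.png

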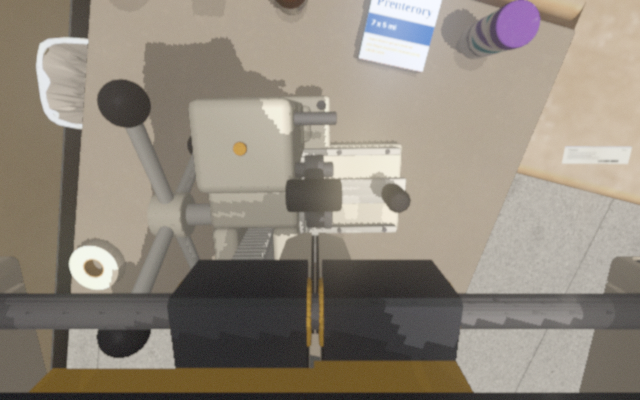

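View pics/s3.png

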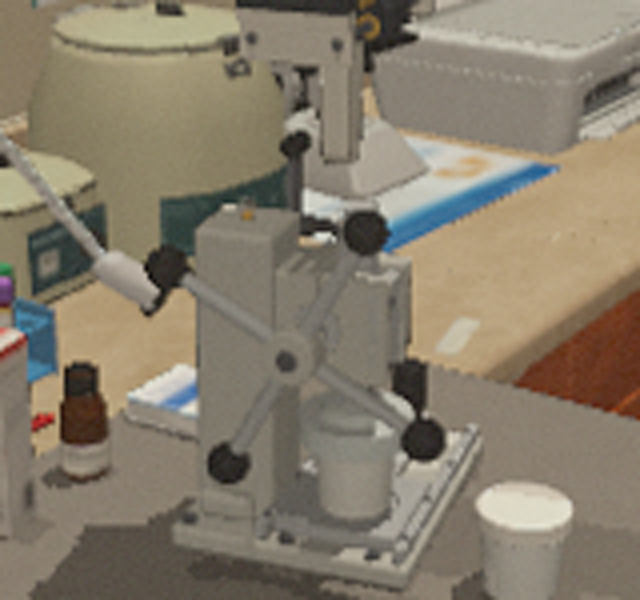

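The wrist view shows the pad (313,195) straight ahead of the closed fingers (316,240). The side view shows the fingertips just in front of the pad at its height. Pushing now.

```bash
python3 -m creep '[{"x":8,"y":2,"z":0,"ax":0,"ay":0,"az":0,"claw":0},{"x":16,"y":4,"z":0,"ax":0,"ay":0,"az":0,"claw":0},{"x":24,"y":6,"z":-1,"ax":0,"ay":0,"az":0,"claw":0},{"x":32,"y":8,"z":-3,"ax":0,"ay":0,"az":0,"claw":0},{"x":40,"y":10,"z":-5,"ax":0,"ay":0,"az":0,"claw":0},{"x":48,"y":12,"z":-7,"ax":0,"ay":0,"az":0,"claw":0},{"x":56,"y":14,"z":-9,"ax":0,"ay":0,"az":0,"claw":0},{"x":60,"y":15,"z":-9,"ax":0,"ay":0,"az":0,"claw":0},{"x":60,"y":15,"z":-9,"ax":0,"ay":0,"az":0,"claw":0},{"x":40,"y":10,"z":20,"ax":0,"ay":0,"az":0,"claw":0},{"x":10,"y":2,"z":40,"ax":0,"ay":0,"az":0,"claw":0},{"x":0,"y":0,"z":50,"ax":0,"ay":0,"az":0,"claw":0},{"x":0,"y":0,"z":50,"ax":0,"ay":0,"az":0,"claw":0}]' 10
python3 - <<'E'
from fit import *
for n in ('wrist','side'): save(optics.get_image(n),n+'4')
import cv2
a=cv2.imread('pics/side4.png')[130:280,240:400];cv2.imwrite('pics/s4.png',cv2.resize(a,None,fx=4,fy=4,interpolation=2))
E
```

```text
time: 10.08
tcp_pos: [0.5671, 0.0135, 0.3283]
tcp_rot: [-0.001, 0.789, -0.614, 0.001]
ft_force: [0.7, 0.1, -0.7]
grip_width: 0.0005
```

View pics/wrist4.png

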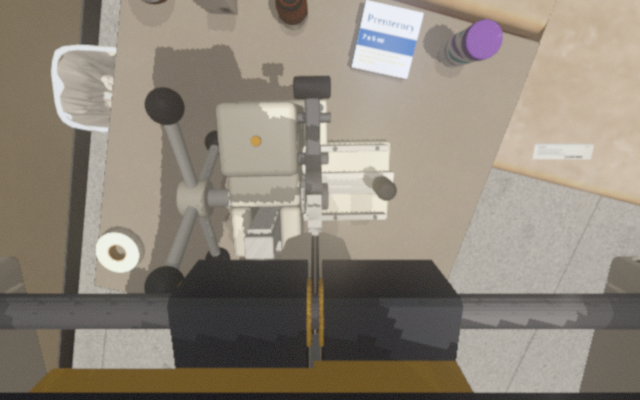

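View pics/s4.png

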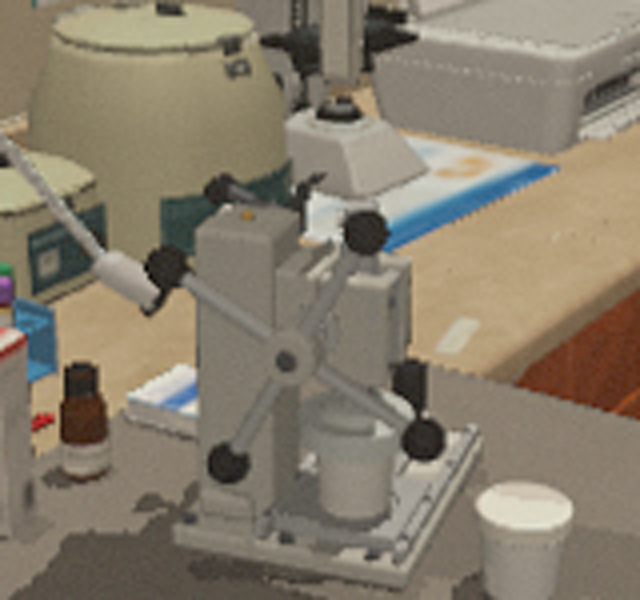

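The pawl pad now lies back at wrist (312,87), past the column, and side (222,188), so it is over on its pin. Next I move behind the wheel ball.

```bash
python3 -m creep '[{"x":-32,"y":24,"z":0,"ax":0,"ay":0,"az":0,"claw":0},{"x":-64,"y":48,"z":0,"ax":0,"ay":0,"az":0,"claw":0},{"x":-96,"y":72,"z":0,"ax":0,"ay":0,"az":0,"claw":0},{"x":-115,"y":87,"z":0,"ax":0,"ay":0,"az":0,"claw":0},{"x":-115,"y":87,"z":-30,"ax":0,"ay":0,"az":0,"claw":0},{"x":-115,"y":87,"z":-61,"ax":0,"ay":0,"az":0,"claw":0},{"x":-115,"y":87,"z":-61,"ax":0,"ay":0,"az":0,"claw":0}]' 10
python3 - <<'E'
from fit import *
for n in ('wrist','side'): save(optics.get_image(n),n+'5')
import cv2
a=cv2.imread('pics/side5.png')[130:280,240:400];cv2.imwrite('pics/s5.png',cv2.resize(a,None,fx=4,fy=4,interpolation=2))
E
```

```text
time: 10.77
tcp_pos: [0.4515, 0.1009, 0.2602]
tcp_rot: [0.003, 0.79, -0.613, -0.002]
ft_force: [-0.8, -0.8, -0.5]
grip_width: 0.0007
```

View pics/wrist5.png

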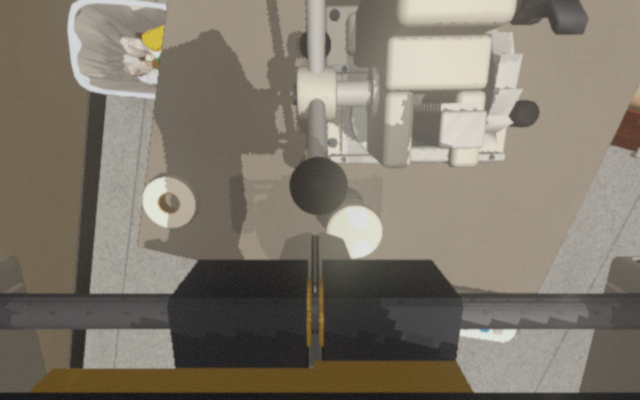

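View pics/s5.png

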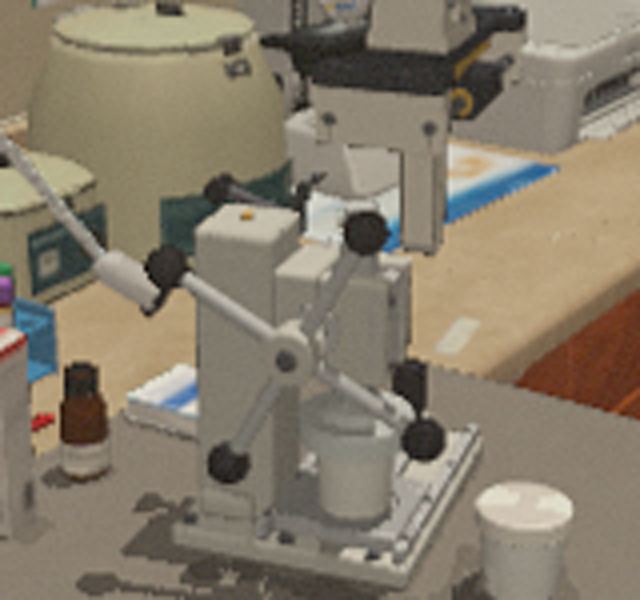

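The fingertips (wrist 316,240) are in line with the ball (318,185), and in the side view they stand just in front of it at its height. Pushing over the top.

```bash
python3 -m creep '[{"x":12,"y":3,"z":0,"ax":0,"ay":0,"az":0,"claw":0},{"x":21,"y":5,"z":4,"ax":0,"ay":0,"az":0,"claw":0},{"x":31,"y":8,"z":7,"ax":0,"ay":0,"az":0,"claw":0},{"x":43,"y":11,"z":9,"ax":0,"ay":0,"az":0,"claw":0},{"x":54,"y":14,"z":10,"ax":0,"ay":0,"az":0,"claw":0},{"x":66,"y":17,"z":9,"ax":0,"ay":0,"az":0,"claw":0},{"x":78,"y":20,"z":7,"ax":0,"ay":0,"az":0,"claw":0},{"x":89,"y":22,"z":3,"ax":0,"ay":0,"az":0,"claw":0},{"x":101,"y":25,"z":-3,"ax":0,"ay":0,"az":0,"claw":0},{"x":109,"y":27,"z":-8,"ax":0,"ay":0,"az":0,"claw":0},{"x":115,"y":29,"z":-13,"ax":0,"ay":0,"az":0,"claw":0},{"x":121,"y":31,"z":-18,"ax":0,"ay":0,"az":0,"claw":0},{"x":126,"y":32,"z":-20,"ax":0,"ay":0,"az":0,"claw":0},{"x":126,"y":32,"z":-20,"ax":0,"ay":0,"az":0,"claw":0},{"x":126,"y":32,"z":-20,"ax":0,"ay":0,"az":0,"claw":0}]' 10
python3 - <<'E'
from fit import *
for n in ('wrist','side'): save(optics.get_image(n),n+'6')
import cv2
a=cv2.imread('pics/side6.png')[130:280,240:400];cv2.imwrite('pics/s6.png',cv2.resize(a,None,fx=4,fy=4,interpolation=2))
E
```

```text
time: 12.12
tcp_pos: [0.5786, 0.133, 0.2434]
tcp_rot: [0.001, 0.789, -0.614, -0.001]
ft_force: [-3.6, -0.6, -3.7]
grip_width: 0.0005
```

View pics/wrist6.png

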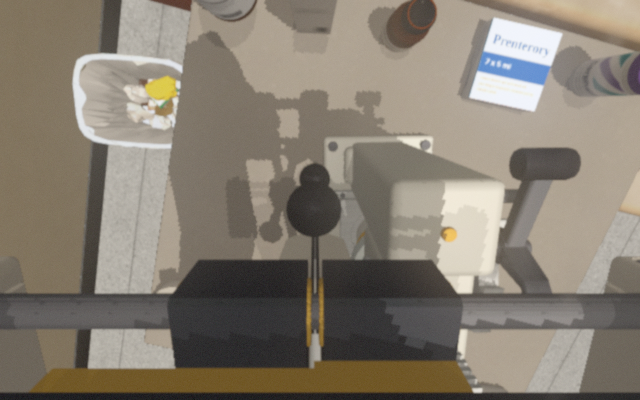

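View pics/s6.png

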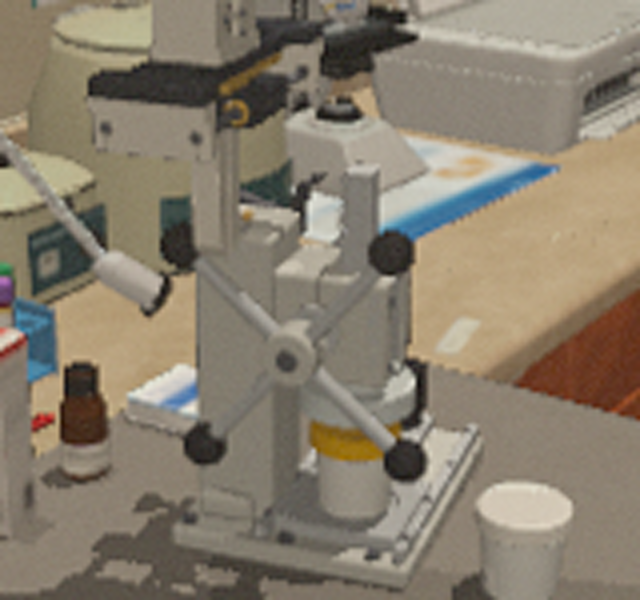

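```bash
python3 -m creep '[{"x":3,"y":1,"z":-1,"ax":0,"ay":0,"az":0,"claw":0},{"x":6,"y":1,"z":-2,"ax":0,"ay":0,"az":0,"claw":0},{"x":8,"y":2,"z":-3,"ax":0,"ay":0,"az":0,"claw":0},{"x":8,"y":2,"z":-3,"ax":0,"ay":0,"az":0,"claw":0},{"x":8,"y":2,"z":-3,"ax":0,"ay":0,"az":0,"claw":0}]' 10
```

```text
time: 12.63
tcp_pos: [0.5819, 0.1338, 0.2413]
tcp_rot: [0.005, 0.789, -0.614, -0.003]
ft_force: [-23.3, -5.1, 11.6]
grip_width: 0.0006
```

Contact force of 23 N with no further travel, so the wheel is at its stop. Backing off, then moving over the knob with a quarter turn.

```bash
python3 -m creep '[{"x":-15,"y":-4,"z":2,"ax":0,"ay":0,"az":0,"claw":0},{"x":-25,"y":-6,"z":25,"ax":0,"ay":0,"az":0,"claw":0},{"x":-25,"y":-6,"z":62,"ax":0,"ay":0,"az":0,"claw":0},{"x":-25,"y":-6,"z":100,"ax":0,"ay":0,"az":-0.12,"claw":0},{"x":-25,"y":-26,"z":110,"ax":0,"ay":0,"az":-0.24,"claw":0},{"x":-25,"y":-48,"z":110,"ax":0,"ay":0,"az":-0.36,"claw":0},{"x":-25,"y":-70,"z":110,"ax":0,"ay":0,"az":-0.48,"claw":0},{"x":-25,"y":-92,"z":110,"ax":0,"ay":0,"az":-0.6,"claw":0},{"x":-26,"y":-114,"z":110,"ax":0,"ay":0,"az":-0.72,"claw":0},{"x":-26,"y":-136,"z":110,"ax":0,"ay":0,"az":-0.84,"claw":0},{"x":-26,"y":-158,"z":110,"ax":0,"ay":0,"az":-0.96,"claw":0},{"x":-26,"y":-180,"z":110,"ax":0,"ay":0,"az":-1.08,"claw":0},{"x":-27,"y":-200,"z":110,"ax":0,"ay":0,"az":-1.2,"claw":0.5},{"x":-27,"y":-213,"z":105,"ax":0,"ay":0,"az":-1.32,"claw":0.5},{"x":-27,"y":-213,"z":80,"ax":0,"ay":0,"az":-1.44,"claw":0.5},{"x":-27,"y":-213,"z":50,"ax":0,"ay":0,"az":-1.56,"claw":0.5},{"x":-27,"y":-213,"z":20,"ax":0,"ay":0,"az":-1.571,"claw":0.5},{"x":-27,"y":-213,"z":0,"ax":0,"ay":0,"az":-1.571,"claw":0.5},{"x":-27,"y":-213,"z":0,"ax":0,"ay":0,"az":-1.571,"claw":0.5}]' 10
python3 - <<'E'
from fit import *
o=status.get_obs();print(o['tcp_pos'],o['qpos'],o['grip_width'])
P={n:optics.get_image(n) for n in ('wrist','side','top')}
l=[]
for n,p in P.items():
    save(p,n+'7'); r=optics.spot_point(p,'slide_knob'); print(n,[(x['uv'],x['conf']) for x in r[:2]],proj(p,[.5607,-.0783,.052]))
    if r: print(onz(p,r[0]['uv'],.052))
import cv2
a=cv2.imread('pics/side7.png')[130:280,240:400];cv2.imwrite('pics/s7.png',cv2.resize(a,None,fx=4,fy=4,interpolation=2))
E
```

```text
time: 14.22
tcp_pos: [0.5598, -0.0766, 0.2387]
tcp_rot: [-0.002, -0.125, 0.992, -0.001]
ft_force: [-1.0, -0.5, 0.1]
grip_width: 0.0421
[ 0.55979222 -0.0765933   0.23869421] [-0.25843203  0.43905534  0.41456493  1.99188774 -0.24782985  0.76234103
 -2.58865057] 0.04209946918237296
wrist [([305.2, 182.8], 0.65), ([154.2, 171.0], 0.57)] [312.44404609 182.06559753]
[ 0.56751037 -0.07580269  0.052     ]
side [([342.1, 228.0], 0.65), ([328.2, 255.2], 0.17)] [342.72245608 227.13067334]
[ 0.55901593 -0.07202459  0.052     ]
top [([363.5, 219.8], 0.96)] [365.36049443 220.82322888]
[ 0.56196681 -0.07248081  0.052     ]
```

View pics/wrist7.png

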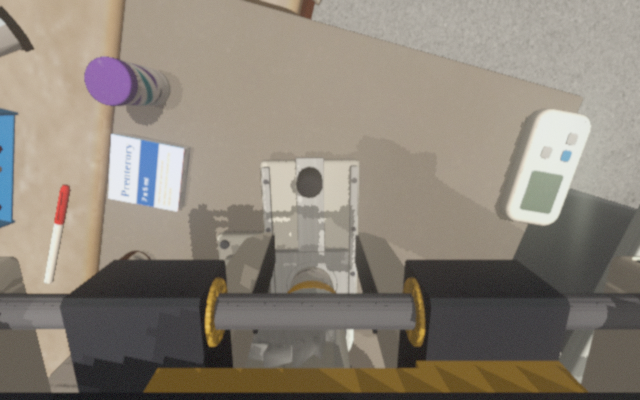

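View pics/s7.png

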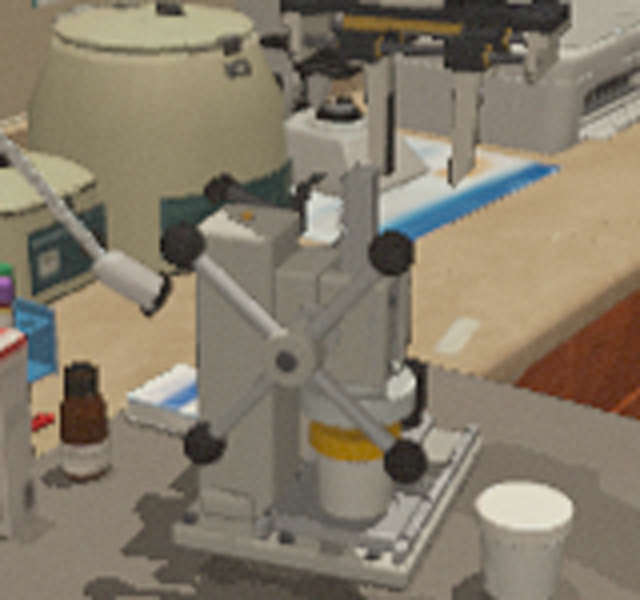

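The ram is clearly up and the wheel stayed there (orange lid exposed below the bell, side (345,435)). q7 is close to its limit, so I'll turn back about 17° (the knob is round) while descending to just above it.

```bash
python3 -m creep '[{"x":2,"y":1,"z":0,"ax":0,"ay":0,"az":0.1,"claw":0.55},{"x":2,"y":1,"z":0,"ax":0,"ay":0,"az":0.2,"claw":0.55},{"x":2,"y":1,"z":-20,"ax":0,"ay":0,"az":0.3,"claw":0.55},{"x":2,"y":1,"z":-50,"ax":0,"ay":0,"az":0.3,"claw":0.55},{"x":2,"y":1,"z":-80,"ax":0,"ay":0,"az":0.3,"claw":0.55},{"x":2,"y":1,"z":-110,"ax":0,"ay":0,"az":0.3,"claw":0.55},{"x":2,"y":1,"z":-132,"ax":0,"ay":0,"az":0.3,"claw":0.55},{"x":2,"y":1,"z":-132,"ax":0,"ay":0,"az":0.3,"claw":0.55}]' 10
python3 - <<'E'
from fit import *
o=status.get_obs();print(o['tcp_pos'],o['qpos'],o['grip_width'])
P={n:optics.get_image(n) for n in ('wrist','top','side')}
for n,p in P.items(): save(p,n+'8'); print(n,proj(p,[.562,-.077,.070]),proj(p,o['tcp_pos']-[0,0,.025]))
import cv2
a=cv2.imread('pics/top8.png')[140:270,260:400];cv2.imwrite('pics/t8.png',cv2.resize(a,None,fx=4,fy=4,interpolation=2))
a=cv2.imread('pics/side8.png')[130:280,240:400];cv2.imwrite('pics/s8.png',cv2.resize(a,None,fx=4,fy=4,interpolation=2))
E
```

```text
time: 15.18
tcp_pos: [0.5613, -0.077, 0.1072]
tcp_rot: [-0.002, -0.271, 0.963, 0.001]
ft_force: [-0.0, 0.4, 0.1]
grip_width: 0.0511
[ 0.56130826 -0.07697705  0.10715918] [-0.11705551  0.61483275  0.22634183  2.08423276 -0.2882176   0.47514699
 -2.2662882 ] 0.0511414885848564
wrist [311.58614732 239.59919654] [312.55229679 248.94152192]
top [365.64117633 217.75706749] [365.96865009 216.23788177]
side [342.28771405 221.6247176 ] [342.59969541 217.89964824]
```

View pics/wrist8.png

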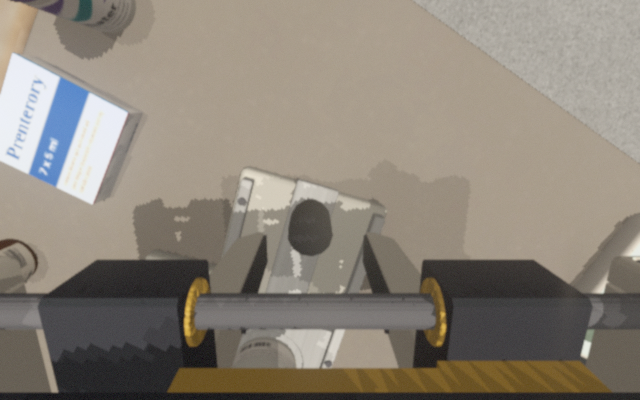

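View pics/s8.png

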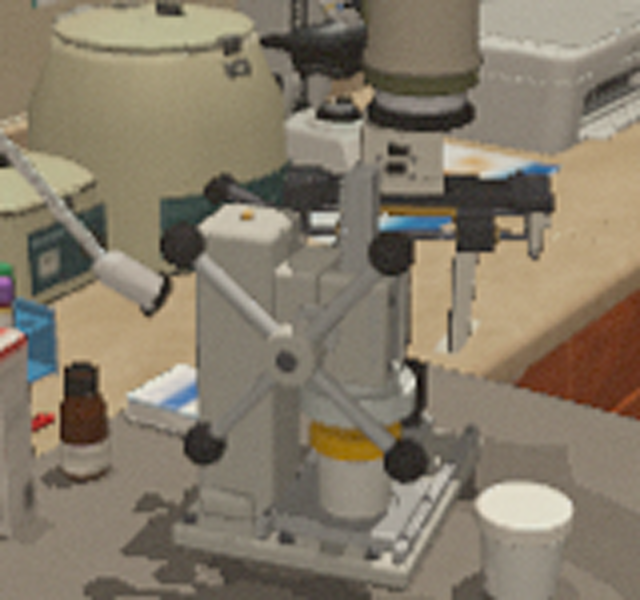

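View pics/t8.png

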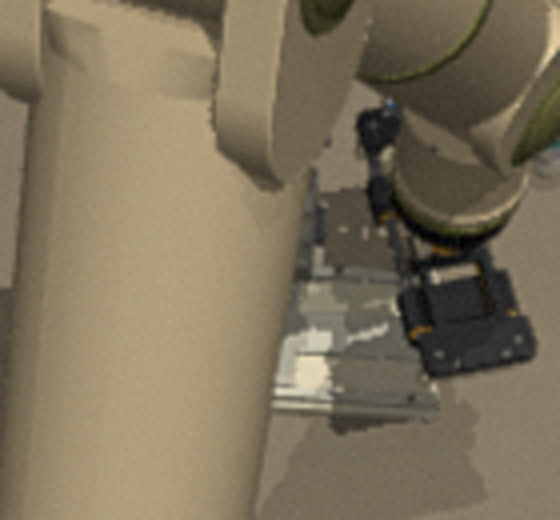

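The knob (wrist 310,225) is between the jaws, about 4 mm further out than the tool centre. Shifting by that, descending and gripping.

```bash
python3 -m creep '[{"x":1,"y":-4,"z":0,"ax":0,"ay":0,"az":0,"claw":0.55},{"x":1,"y":-4,"z":-15,"ax":0,"ay":0,"az":0,"claw":0.55},{"x":1,"y":-4,"z":-32,"ax":0,"ay":0,"az":0,"claw":0.55},{"x":1,"y":-4,"z":-47,"ax":0,"ay":0,"az":0,"claw":0.55},{"x":1,"y":-4,"z":-47,"ax":0,"ay":0,"az":0,"claw":0.55},{"x":1,"y":-4,"z":-47,"ax":0,"ay":0,"az":0,"claw":0.2},{"x":1,"y":-4,"z":-47,"ax":0,"ay":0,"az":0,"claw":0.2},{"x":1,"y":-4,"z":-47,"ax":0,"ay":0,"az":0,"claw":0.2},{"x":1,"y":-4,"z":-47,"ax":0,"ay":0,"az":0,"claw":0.2},{"x":1,"y":-4,"z":-47,"ax":0,"ay":0,"az":0,"claw":0.2}]' 12
python3 - <<'E'
from fit import *
o=status.get_obs();print(o['tcp_pos'],o['qpos'],o['grip_width'],o['ft_force'])
save(optics.get_image('wrist'),'w9')
E
```

```text
time: 16.17
tcp_pos: [0.5663, -0.0803, 0.0638]
tcp_rot: [0.003, -0.271, 0.962, -0.001]
ft_force: [6.0, 2.4, 0.7]
grip_width: 0.0254
[ 0.56628771 -0.08028382  0.06384239] [-0.08072645  0.68416292  0.1823433   2.09675666 -0.3148927   0.38018012
 -2.23785847] 0.025385501352925624 [6.02221827 2.36334177 0.66467538]
```

View pics/w9.png

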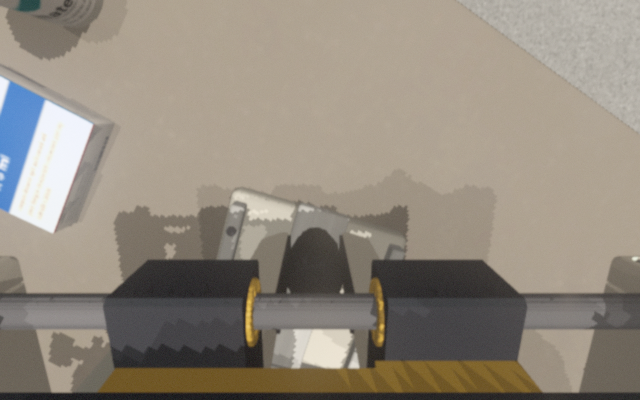

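Gripped (25.4 mm). Pulling straight out along press −y, gently, with a small x relief.

```bash
python3 -m creep '[{"x":2,"y":-2,"z":0,"ax":0,"ay":0,"az":0,"claw":0.2},{"x":4,"y":-5,"z":0,"ax":0,"ay":0,"az":0,"claw":0.2},{"x":5,"y":-9,"z":0,"ax":0,"ay":0,"az":0,"claw":0.2},{"x":6,"y":-14,"z":0,"ax":0,"ay":0,"az":0,"claw":0.2},{"x":8,"y":-20,"z":0,"ax":0,"ay":0,"az":0,"claw":0.2},{"x":9,"y":-26,"z":0,"ax":0,"ay":0,"az":0,"claw":0.2},{"x":11,"y":-32,"z":0,"ax":0,"ay":0,"az":0,"claw":0.2},{"x":12,"y":-38,"z":0,"ax":0,"ay":0,"az":0,"claw":0.2},{"x":14,"y":-44,"z":0,"ax":0,"ay":0,"az":0,"claw":0.2},{"x":16,"y":-50,"z":0,"ax":0,"ay":0,"az":0,"claw":0.2},{"x":17,"y":-56,"z":0,"ax":0,"ay":0,"az":0,"claw":0.2},{"x":19,"y":-62,"z":0,"ax":0,"ay":0,"az":0,"claw":0.2},{"x":20,"y":-68,"z":0,"ax":0,"ay":0,"az":0,"claw":0.2},{"x":22,"y":-74,"z":0,"ax":0,"ay":0,"az":0,"claw":0.2},{"x":23,"y":-80,"z":0,"ax":0,"ay":0,"az":0,"claw":0.2},{"x":24,"y":-85,"z":0,"ax":0,"ay":0,"az":0,"claw":0.2},{"x":25,"y":-89,"z":0,"ax":0,"ay":0,"az":0,"claw":0.2},{"x":26,"y":-92,"z":0,"ax":0,"ay":0,"az":0,"claw":0.2},{"x":26,"y":-92,"z":0,"ax":0,"ay":0,"az":0,"claw":0.2}]' 12
python3 - <<'E'
from fit import *
o=status.get_obs();print(o['tcp_pos'],o['qpos'],o['grip_width'],o['ft_force'])
save(optics.get_image('side'),'side10')
import cv2
a=cv2.imread('pics/side10.png')[130:280,240:400];cv2.imwrite('pics/s10.png',cv2.resize(a,None,fx=4,fy=4,interpolation=2))
E
```

```text
time: 17.8
tcp_pos: [0.5916, -0.1734, 0.0638]
tcp_rot: [0.002, -0.271, 0.963, -0.001]
ft_force: [4.2, 1.0, 5.0]
grip_width: 0.0258
[ 0.59158152 -0.17343888  0.06380415] [ 0.07446576  0.71528526  0.18091987  1.99240172 -0.27355471  0.45252508
 -2.1346502 ] 0.025755233857118497 [4.16916013 0.9783274  5.04182316]
```

View pics/s10.png

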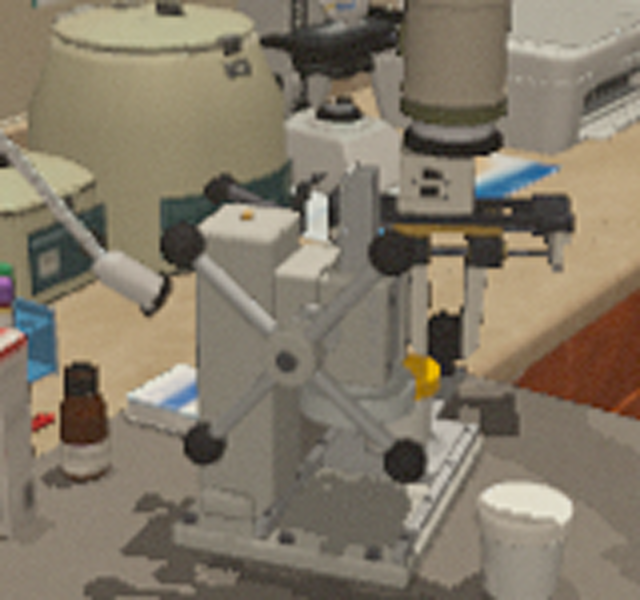

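The slide and pot have come out (lid at (422,378), bell seat empty). Travel is about 96 mm; a few more mm to the stop.

```bash
python3 -m creep '[{"x":0,"y":-2,"z":0,"ax":0,"ay":0,"az":0,"claw":0.2},{"x":1,"y":-4,"z":0,"ax":0,"ay":0,"az":0,"claw":0.2},{"x":1,"y":-6,"z":0,"ax":0,"ay":0,"az":0,"claw":0.2},{"x":2,"y":-8,"z":0,"ax":0,"ay":0,"az":0,"claw":0.2},{"x":2,"y":-8,"z":0,"ax":0,"ay":0,"az":0,"claw":0.2},{"x":2,"y":-8,"z":0,"ax":0,"ay":0,"az":0,"claw":0.2}]' 12
```

```text
time: 18.35
tcp_pos: [0.5925, -0.1767, 0.0636]
tcp_rot: [0.001, -0.273, 0.962, 0.002]
ft_force: [1.9, 12.2, 11.0]
grip_width: 0.025
```

```bash
python3 -m creep '[{"x":-1,"y":4,"z":0,"ax":0,"ay":0,"az":0,"claw":0.2},{"x":-1,"y":4,"z":0,"ax":0,"ay":0,"az":0,"claw":0.55},{"x":-1,"y":4,"z":0,"ax":0,"ay":0,"az":0,"claw":0.55},{"x":-1,"y":4,"z":0,"ax":0,"ay":0,"az":0,"claw":0.55},{"x":-1,"y":4,"z":0,"ax":0,"ay":0,"az":0,"claw":0.55},{"x":-1,"y":4,"z":0,"ax":0,"ay":0,"az":0,"claw":0.55},{"x":-1,"y":4,"z":15,"ax":0,"ay":0,"az":0,"claw":0.55},{"x":-1,"y":4,"z":40,"ax":0,"ay":0,"az":0,"claw":0.55},{"x":-1,"y":4,"z":75,"ax":0,"ay":0,"az":0,"claw":0.55},{"x":0,"y":0,"z":110,"ax":0,"ay":0,"az":0,"claw":0.55},{"x":4,"y":-25,"z":140,"ax":0,"ay":0,"az":0,"claw":0.55},{"x":12,"y":-60,"z":150,"ax":0,"ay":0,"az":0,"claw":0.55},{"x":20,"y":-100,"z":160,"ax":0,"ay":0,"az":0,"claw":0.55},{"x":20,"y":-140,"z":170,"ax":0,"ay":0,"az":0,"claw":0.55},{"x":20,"y":-180,"z":170,"ax":0,"ay":0,"az":0,"claw":0.55},{"x":20,"y":-180,"z":170,"ax":0,"ay":0,"az":0,"claw":0.55}]' 12
python3 - <<'E'
from fit import *
o=status.get_obs();print(o['tcp_pos'],o['grip_width'],o['ft_force'])
s=(.5288,.0477,.2475)
P={n:optics.get_image(n) for n in ('side','top')}
for q,v in (('slide_knob',(0,-230,52)),('pot',(0,-100,22)),('slide_seat',(0,-100,22)),('pawl_pad',(112,-42,221)),('wheel_ball',(92,70,219)),('spare_pot',None)):
    l=[]
    for n,p in P.items():
        r=optics.spot_point(p,q)
        if r: l.append((p,r[0]['uv'])); print(q,n,r[0]['uv'],round(r[0]['conf'],2), None if v is None else proj(p,W(s,v)).round(1))
    if len(l)>1: print('  tri',tri(l), v and W(s,v))
a=P['side']['image'][130:290,230:410];b=P['top']['image'][130:290,250:410]
c=np.hstack([cv2.resize(a,(400,356),interpolation=2),cv2.resize(b,(356,356),interpolation=2)]);cv2.imwrite('pics/f11.png',c)
E
```

```text
time: 19.68
tcp_pos: [0.6085, -0.3712, 0.2335]
tcp_rot: [-0.001, -0.266, 0.964, -0.003]
ft_force: [-1.4, -1.3, 0.7]
grip_width: 0.0512
[ 0.60848404 -0.37121303  0.23350652] 0.05120474849872448 [-1.37559764 -1.34998615  0.6663738 ]
slide_knob side [353.0, 217.5] 0.62 [352.1 214.8]
slide_knob top [319.8, 213.4] 0.72 [401.1 223.7]
  tri (array([0.48274458, 0.03134805, 0.15002129]), [[-5.6, -3.0], [-0.1, 6.2]]) [ 0.58514561 -0.17529142  0.052     ]
pot side [341.2, 241.9] 0.46 [339.4 240.5]
slide_seat side [340.6, 237.1] 0.93 [339.4 240.5]
pawl_pad side [295.0, 175.5] 0.67 [295.5 177. ]
pawl_pad top [339.2, 149.7] 0.5 [339.4 153.4]
  tri (array([0.65143634, 0.03603288, 0.22665891]), [[-1.0, -0.6], [0.2, 1.2]]) [0.64767632 0.03441769 0.221     ]
wheel_ball side [285.1, 191.5] 0.71 [284.8 191.6]
wheel_ball top [294.2, 155.3] 0.98 [295.8 157.2]
  tri (array([0.60007533, 0.14169924, 0.2221035 ]), [[-1.0, -0.6], [0.1, 1.1]]) [0.6008479 0.1381052 0.219    ]
spare_pot side [367.9, 275.2] 0.83 None
spare_pot top [305.2, 263.9] 0.68 None
  tri (array([0.40463492, 0.04546683, 0.00348012]), [[1.0, 0.5], [0.1, -1.0]]) None
```

View pics/f11.png

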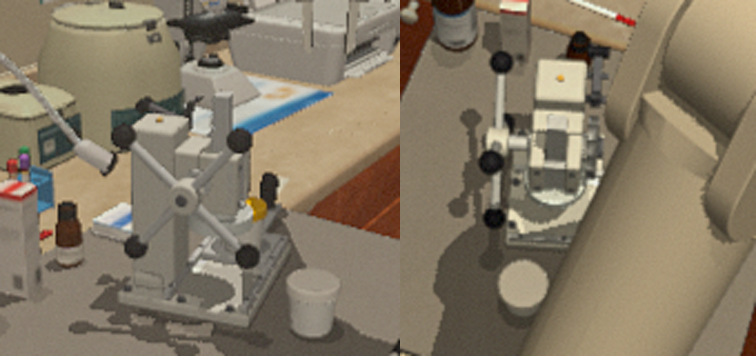

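All expected poses match, but the arm hides the slide from the top camera. Retreating further and checking.

```bash
python3 -m creep '[{"x":-20,"y":-30,"z":10,"ax":0,"ay":0,"az":0,"claw":0.55},{"x":-45,"y":-58,"z":20,"ax":0,"ay":0,"az":0,"claw":0.55},{"x":-70,"y":-86,"z":30,"ax":0,"ay":0,"az":0,"claw":0.55},{"x":-95,"y":-114,"z":30,"ax":0,"ay":0,"az":0,"claw":0.55},{"x":-120,"y":-142,"z":30,"ax":0,"ay":0,"az":0,"claw":0.55},{"x":-145,"y":-170,"z":30,"ax":0,"ay":0,"az":0,"claw":0.55},{"x":-170,"y":-198,"z":30,"ax":0,"ay":0,"az":0,"claw":0.55},{"x":-195,"y":-226,"z":30,"ax":0,"ay":0,"az":0,"claw":0.55},{"x":-220,"y":-254,"z":30,"ax":0,"ay":0,"az":0,"claw":0.55},{"x":-245,"y":-275,"z":30,"ax":0,"ay":0,"az":0,"claw":0.55},{"x":-270,"y":-290,"z":30,"ax":0,"ay":0,"az":0,"claw":0.55},{"x":-270,"y":-290,"z":30,"ax":0,"ay":0,"az":0,"claw":0.55}]' 12
python3 - <<'E'
from fit import *
s=(.5288,.0477,.2475)
P={n:optics.get_image(n) for n in ('side','top')}
for q,v in (('slide_knob',(0,-230,52)),('pot',(0,-100,22)),('slide_seat',(0,-100,22)),('pawl_pad',(112,-42,221)),('bell_rim',(0,0,97))):
    l=[]
    for n,p in P.items():
        r=optics.spot_point(p,q)
        if r: l.append((p,r[0]['uv'])); print(q,n,r[0]['uv'],round(r[0]['conf'],2), None if v is None else proj(p,W(s,v)).round(1))
    if len(l)>1: print('  tri',tri(l), v and W(s,v))
a=P['side']['image'][130:290,230:410];b=P['top']['image'][130:290,260:440]
c=np.hstack([cv2.resize(a,(400,356),interpolation=2),cv2.resize(b,(400,356),interpolation=2)]);cv2.imwrite('pics/f12.png',c)
E
```

```text
time: 21.38
tcp_pos: [0.3332, -0.6552, 0.2629]
tcp_rot: [-0.002, -0.267, 0.964, -0.001]
ft_force: [-0.4, -1.4, 0.5]
grip_width: 0.0514
slide_knob side [349.7, 212.7] 0.8 [352.1 214.8]
slide_knob top [401.6, 222.5] 0.65 [401.1 223.7]
  tri (array([ 0.59025699, -0.17441726,  0.05670862]), [[0.9, 0.4], [-0.0, -1.1]]) [ 0.58514561 -0.17529142  0.052     ]
pot side [339.5, 239.7] 0.71 [339.4 240.5]
pot top [353.3, 222.3] 0.95 [353.9 224.1]
  tri (array([ 0.5539345 , -0.04695976,  0.0263641 ]), [[-0.6, -0.3], [0.0, 0.7]]) [ 0.55329809 -0.04925279  0.022     ]
slide_seat side [340.7, 239.0] 0.55 [339.4 240.5]
slide_seat top [353.0, 226.1] 0.74 [353.9 224.1]
  tri (array([ 0.54620749, -0.04831787,  0.02813387]), [[0.7, 0.3], [-0.0, -0.8]]) [ 0.55329809 -0.04925279  0.022     ]
pawl_pad side [328.4, 261.9] 0.65 [295.5 177. ]
pawl_pad top [340.4, 152.2] 0.5 [339.4 153.4]
  tri (array([0.64102897, 0.03038513, 0.0317728 ]), [[-29.4, -22.3], [-3.4, 36.1]]) [0.64767632 0.03441769 0.221     ]
bell_rim side [331.2, 231.8] 0.6 [328.6 231. ]
bell_rim top [318.2, 210.7] 0.95 [319.3 210.7]
  tri (array([0.52362747, 0.04892255, 0.09826724]), [[-1.2, -0.6], [0.0, 1.3]]) [0.5288 0.0477 0.097 ]
```

View pics/f12.png

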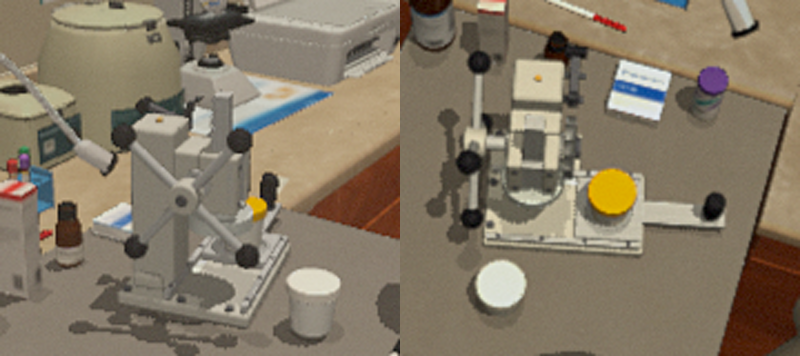

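The final pictures show the pot upright in the extended slide (top crop 612,193), the knob fully out (713,206), the pawl leaning back (575,52) and the wheel at its stop. The bystanders in view haven't moved. Handing in.

```bash
python3 -c "
from workcell import ctrl
print(ctrl.job_done())"
```

```text
the job is handed in; nothing more can be done
None
```

I handed the job in at about 22 s, with all three steps done in order; no verdict was reported.

1. **Pawl:** I tipped it back with the closed fingertips, and it rests on its pin. The ram was still down in the picture taken afterwards.
2. **Handwheel and ram:** I pushed the wheel's ball over the top until it stopped moving, at about 23 N. The bell rim measured about 98 mm above the cart, close to what I expect for fully up. The slide was still in at that point.
3. **Slide and pot:** I gripped the knob and pulled the slide to its outer stop. The tool travelled about 100 mm, with about 12 N at the stop. I then let go and moved the arm well clear.

**Last checks:**
- **Pot:** It stands upright in the pulled-out seat, within 2–3 mm of where I expected it. The networks' own pot and seat points differed by about 8 mm, but the seat point is mostly hidden by the pot, so I trusted the picture.
- **Knob and wheel ball:** The knob was within about 7 mm of the expected end position and the ball within about 5 mm.
- **Pawl pad:** The last side-camera detection was clearly wrong, at (328,262). The top camera and an earlier side detection both agree that it is leaning back on its pin.
- **Bystanders:** The spare pot is within about 9 mm of where it was first measured, which is near the measuring error. The tall carton, small bottle, flat carton and canister look unmoved in the final picture. I did not check the tape or measure the large bottle at the end.

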